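# Level a tabletop camera stand and hold its column at the ring

## Task

First turn the orange foot knob until the rocking plate of the camera stand sits level. Then draw the blue-headed centre column straight up out of its sleeve until the red ring has just come out of the sleeve, without forcing it sideways, and finish still holding it there in the gripper so that a colleague can tighten the clamp; the plate must stay level and the things around the stand must be left alone.

Things in the scene. Friction and masses are not known exactly. Their poses are not given: they have to be found in the camera images.
- stand: Wooden foot of the camera stand, fixed to the desk, 130 x 270 x 14 mm (y -95 to 175 mm), with 58 mm high cheeks at x +-58 mm and a 76 mm high black index post at the -y end; the plate is level when the white line on its end meets the post's. Origin: on the desk below the column; z up; the knob lies 130 mm towards +y.
- plate_axis (a point): Point on the tilt axis (along x) of the rocking aluminium plate, on the column's axis, 48 mm above the desk. The plate is 100 x 238 x 12 mm, its upper face 12 mm above this point. When level, the sleeve's mouth is 108 mm, the column's grip point 142 mm and the knob's grip point 92 mm above the desk.
- platform (a joint): Tilt of the rocking plate, rad, 0 = level; negative: the knob's end is low (it starts so, -0.065 to -0.11); positive: that end is high. It follows the foot knob: each rad of clockwise turn, seen from above, adds 0.06 rad. It stays where the knob leaves it.
- knob_grip (a point): Point on the orange knob's axis, where to grip. The knob has an upright bar 44 mm long, 14 thick, 34 high on a disc 44 mm across; the point is 12 mm below the bar's top, 22 mm above the disc. x along the bar (fingers close along y), z up along the axis, tilting with the plate. Turning takes about 0.1 N m; from the start it turns at least 2.2 rad clockwise.
- sleeve: Grey sleeve on the plate that guides the column, 43 x 43 x 82 mm, 48 mm of it above the plate. Origin: centre of its underside, 82 mm below its mouth; z along the bore.
- sleeve_mouth (a point): Centre of the sleeve's upper opening. The sleeve is a grey block 43 x 43 mm on the plate, its mouth 48 mm above the plate, with a bore 23 mm square and 82 mm deep along z, the direction to draw the column. A brass clamp screw (not to be used) sticks out 43 mm from the axis towards +x, 22 mm below the mouth.
- column_grip (a point): Point on the axis of the column's head, where to grip. The head is a blue upright cylinder, diameter 32 mm, 26 mm below to 26 mm above this point, with a steel stud 6 mm wide, 10 mm high on top. Below it a square aluminium column, 22 mm, sits in the sleeve with 0.5 mm play all round; it cannot turn. At rest the point is 34 mm above the sleeve's mouth.
- column (a joint): How far the column is drawn out, m: 0 fully down, 0.05 when the lower edge of the red ring (8 mm high, hidden in the sleeve at first) is at the sleeve's mouth, stop at 0.078. Mass about 0.3 to 0.52 kg, about 1 N of friction: it slides back down when let go.
- pencil_rack: Wooden pencil rack with five pencils, 70 x 100 mm, 140 mm high; a bystander. Origin: centre of its underside.
- wooden_pot: Turned wooden pot, diameter 74 mm, 52 mm high; a bystander. Origin: centre of its underside.
- card_holder: Dark steel holder with a blank note card, 55 x 85 mm, 90 mm high; a bystander. Origin: centre of its underside.

How it is judged:
By the outcome, as a careful person would: the job done as asked, in the order asked, and still so for the second after the job is handed in, while the arm keeps its last pose, push and grip.
It also fails if it takes over 58 s, if anything falls off the work surface, if the arm or the gripper's body presses on something with over 40 N, if the wrist force passes 120 N, or if a joint passes its speed limit or range.

## Robot

A 6-joint arm with a two-finger parallel gripper is mounted at the origin on the work surface. World frame = base frame: x ahead of the robot, y to its left, z up, the work surface at z = 0. Lengths are in mm, angles in rad, forces in N, time in s.
With the tool pointing down it reaches from about 300 to 775 mm from the base axis. Payload 14.6 kg.
Tool frame: the origin (TCP) lies at the very end of the fingers, on their centre line; the grasp point (between the pads) lies 19 mm behind it; z points along the fingers, y is the line along which they close (so a half turn about z gives the same grasp; the last joint's range is limited). The gripper opens to 94 mm and grips with 3 to 60 N. Pads are 16 mm wide; open, the fingers measure 119 mm over their backs; the gripper's body (75 mm by 177 mm) begins 78 mm behind the grasp point.
Start: joints at [-1.256, 0.3, 1.521, -0, 1.321, -0.067], TCP at [204.918, -510.39, 171.346] pointing down, gripper open.
Joint ranges: [-3.03, 3.03], [-0.79, 2.21], [0.23, 2.52], [-1.04, 4.18], [0, 3.07], [-2.55, 2.55]. Speed limits (rad/s): [2.22, 2.22, 2.57, 3.14, 3.14, 3.14].

## Interface

Orientations are given as [roll, pitch, yaw] about the fixed x, y, z axes, in that order (R = Rz(yaw) Ry(pitch) Rx(roll)).
In Python, from cell import manip, camera, get_calibration gives the robot as it stands. The module is installed in compiled form; this text tells all that it offers.
- The arm moves only by the tool jog_arm, never from a script. Its argument "plan" is one flat list of numbers, 6 for each row, row after row: the shift along the world's x, y, z in m, then the turn, a rotation vector about the world's x, y, z in degrees. A call has 1 to 20 rows; each row is the pose to reach, as a shift and turn from the pose commanded when the call began; what a row does not reach only later rows make up. A row lasts 1/10 s, in which the tool goes at most 50 mm and 8.59 degrees, less where a joint would pass 70% of its speed; a pose out of reach is approached as far as the arm can. A call with a gripper value outside its range is refused whole. "claw" is the finger opening in m, from 0 to 0.094, set as the call begins (left out, the last holds). The fingers move at their own pace and stop on an object; "force" is the grip in N (left out, the last holds). Time passes only in rows, so rows that repeat a pose let the fingers close. It gives the time, the measured TCP pose, the force, the opening and the grip force at its end, in the units of the state.
- manip.read_state(): the state, without advancing time (a new reading comes with each control period).
- camera(name): name is "side" or "top"; returns (picture, depth): 480x640x3 uint8, red, green, blue; 480x640 float32, mm along the optical axis (not along the pixel's ray), 0 where there is no reading.
- get_calibration(name): a dict with "fx", "fy", "cx", "cy" (pixels), "k1" (the pictures are not rectified: a ray, as slopes to the right and down, at radius r is drawn at 1 + k1 r^2 times it, then the intrinsics apply), "origin" and "attitude" of the camera in the world. Camera axes: x right, y down, z forward; pixel columns grow to the right and rows downward; lengths in mm; the calibration is good to about 2 mm. A picture is of the moment at which its call begins. get_calibration takes no time and is no camera call.
- manip.sign_off(): hands the job in; it is judged then, once.
The state is a dict: "clock": time; "joints": joint angles; "qd": joint speeds; "effort": joint torques, N m; "eef_pos": TCP position; "eef_rot": TCP orientation; "wrist_force": force on the tool from outside, world axes, zero at the start; "moment": the same for the moment, N m; "finger_gap": finger opening in mm; "finger_force": force on a finger pad.
Only numpy, scipy, OpenCV 4.12 (cv2) and the standard library are available. Lean on these libraries where they do the work, as an engineer would, in place of code of your own. Each camera call takes 0.05 s, during which the arm holds its last target. There are 200 camera calls.

## Working session

There is one attempt and no reset: what is moved stays moved. The work goes in short steps, Python scripts to look and compute and a tool call to move; the robot and the scene stay as the last step left them, time stands still between calls to the robot, and variables do not carry over. Pictures are saved under pics/ and viewed, at most 10 in all, crops included, and the job is handed in when it is done.

Besides the shell and the picture viewer there is one more tool, called after "Request:" as name(argument=value, ...), one argument or row to a line, values as JSON. jog_arm: Moves the arm, as the interface text tells. Its arguments: {"type":"object","properties":{"plan":{"type":"array"},"claw":{"type":"number"},"force":{"type":"number"}},"required":["plan"]}

```bash
mkdir -p pics
cat > h.py <<'E'
import numpy as np,cv2
from scipy.spatial.transform import Rotation as R
from cell import manip,camera,get_calibration
def rot(a):
    a=np.array(a,float)
    return a if a.shape==(3,3) else R.from_euler('xyz',a).as_matrix()
def cloud(name,d):
    c=get_calibration(name)
    K=np.array([[c['fx'],0,c['cx']],[0,c['fy'],c['cy']],[0,0,1.]])
    v,u=np.mgrid[0:480,0:640]
    p=np.stack([u,v],-1).reshape(-1,1,2).astype(float)
    n=cv2.undistortPoints(p,K,np.array([c['k1'],0,0,0,0.])).reshape(480,640,2)
    P=np.dstack([n*d[...,None],d])
    return P@rot(c['attitude']).T+np.array(c['origin'])
def grab(name,tag):
    im,d=camera(name)
    cv2.imwrite(f'pics/{tag}.png',im[...,::-1]); np.savez(f'/tmp/{tag}.npz',im=im,d=d)
    return im,d,cloud(name,d)
E
python3 - <<'E'
from h import *
for n in('side','top'):
    print(n,get_calibration(n)); grab(n,n+'0')
print(manip.read_state())
E
```

```text
side {'fx': 619.3707630542694, 'fy': 619.3707630542694, 'cx': 319.96327371551877, 'cy': 236.46201480670038, 'k1': -0.21472842663805153, 'origin': array([ 144.54184174, 1030.20802481,  712.91495114]), 'attitude': array([-2.05682322,  0.01138555, -2.79034833])}
top {'fx': 566.4937475426328, 'fy': 566.4937475426328, 'cx': 323.672662560948, 'cy': 224.61802562884458, 'k1': -0.04930322742354891, 'origin': array([ 260.28024488,   13.18414994, 1415.29348815]), 'attitude': array([-2.93525344e+00,  1.28567452e-03, -1.61274587e+00])}
{'clock': 0.1, 'joints': array([-1.25559211e+00,  3.00411371e-01,  1.52150177e+00,  2.01050471e-05,
        1.32069329e+00, -6.66236478e-02]), 'qd': array([ 0.00044414, -0.00113772, -0.00150364,  0.00123833, -0.00024534,
       -0.00201456]), 'effort': array([ 2.64451621e-03, -5.32639396e+01, -3.53283012e+01,  7.09821051e-02,
        2.35096214e-02, -3.46188222e-05]), 'eef_pos': array([ 204.84912335, -510.14669916,  170.85265732]), 'eef_rot': array([-3.14058242e+00, -8.69232336e-05,  3.81822839e-01]), 'wrist_force': array([-0.51836261, -0.29782437, -0.57729781]), 'moment': array([0.02169091, 0.04127243, 0.00171145]), 'finger_force': 0.0, 'finger_gap': 94.08087445312897}
```

View pics/side0.png

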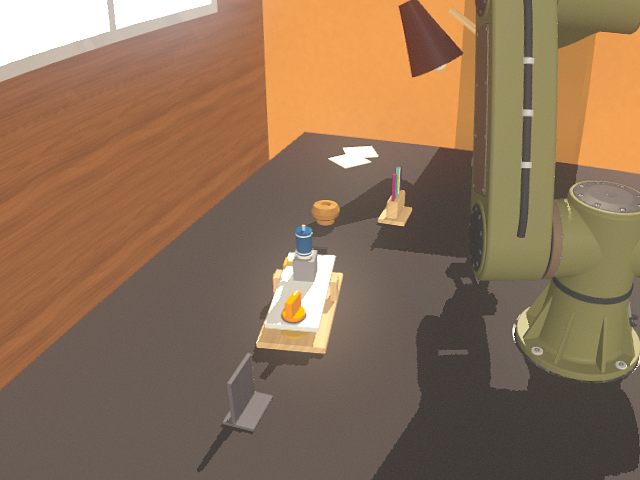

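View pics/top0.png

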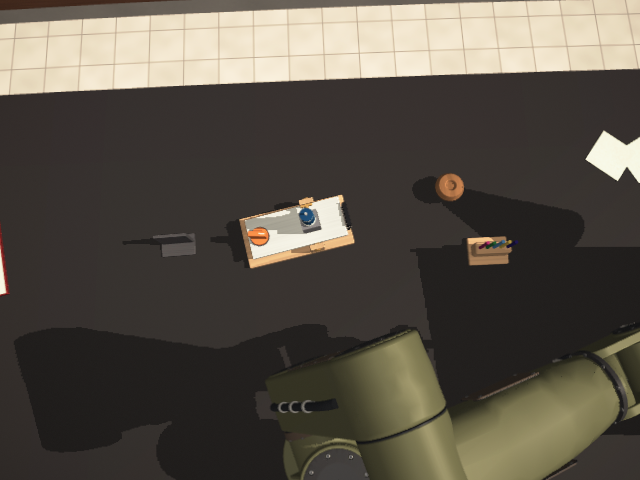

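Side view: knob at about (293,310), blue head at (304,240), and the knob's end of the plate is low. Top view: knob (259,236), head (307,216), index post (346,215). The bystanders are well clear.

```bash
cat > m.py <<'E'
from h import *
def measure(tag,show=True):
    out={}
    for n in('side','top'):
        z=np.load(f'/tmp/{n}{tag}.npz');im,d=z['im'],z['d'];P=cloud(n,d)
        hsv=cv2.cvtColor(im,cv2.COLOR_RGB2HSV);H,S,V=[hsv[...,i] for i in range(3)]
        box=(P[...,0]>350)&(P[...,0]<750)&(P[...,1]>-150)&(P[...,1]<330)&(d>0)
        ms={'orange':(H<18)&(S>215)&(V>120)&(P[...,2]>45),'blue':(H>98)&(H<118)&(S>150)&(P[...,2]>100)&(P[...,2]<260),
            'white':(S<40)&(V>190)&(P[...,2]>25)&(P[...,2]<90)}
        for k,m in ms.items():
            q=P[m&box]
            if len(q)<10: print(n,k,len(q)); continue
            if k=='white':
                A=np.c_[q[:,:2]-q[:,:2].mean(0),np.ones(len(q))];
                c=np.linalg.lstsq(A,q[:,2],rcond=None)[0]; r=q[:,2]-A@c; g=abs(r)<3
                c=np.linalg.lstsq(A[g],q[g,2],rcond=None)[0]
                print(n,k,len(q),q.mean(0).round(1),'slope',c.round(4),'rect',cv2.minAreaRect(q[g][:,:2].astype(np.float32)))
            else:
                print(n,k,len(q),'mean',q.mean(0).round(1),'lo',np.percentile(q,3,0).round(1),'hi',np.percentile(q,97,0).round(1))
                t=q[q[:,2]>np.percentile(q[:,2],97)-8]
                print('   top part',len(t),t.mean(0).round(1),cv2.minAreaRect(t[:,:2].astype(np.float32)))
        w=P[box&(abs(P[...,2]-14)<5)]
        print(n,'base',len(w),cv2.minAreaRect(w[:,:2].astype(np.float32)))
        q=P[box&(P[...,2]>8)]; print(n,'stand all',cv2.minAreaRect(q[:,:2].astype(np.float32)))
if __name__=='__main__':
    import sys; measure(sys.argv[1])
E
python3 m.py 0
python3 - <<'E'
from h import *
a=cv2.imread('pics/side0.png')[215:365,240:360];b=cv2.imread('pics/top0.png')[180:280,230:370]
a=cv2.resize(a,None,fx=3.3,fy=3.3,interpolation=2);b=cv2.resize(b,None,fx=2.8,fy=2.8,interpolation=2)
c=np.zeros((500,800,3),np.uint8);c[:a.shape[0],:a.shape[1]]=a;c[:b.shape[0],400:400+b.shape[1]]=b[:, :400]
cv2.imwrite('pics/crop0.png',c)
E
```

```text
side orange 1
side blue 38 mean [548.2  45.3 166.6] lo [535.6  33.9 164.8] hi [558.7  58.3 168.5]
   top part 38 [548.2  45.3 166.6] ((546.21533203125, 47.08079528808594), (23.345741271972656, 25.78728485107422), 21.93375587463379)
side white 2561 [530.4  98.2  53. ] slope [ 1.70000e-02 -7.91000e-02  5.32469e+01] rect ((540.6122436523438, 75.93608856201172), (100.14677429199219, 240.6739959716797), 11.794665336608887)
side base 1569 ((540.3269653320312, 74.93424987792969), (129.18405151367188, 275.23907470703125), 11.216041564941406)
side stand all ((540.2835083007812, 75.43515014648438), (132.99217224121094, 274.88970947265625), 12.097787857055664)
top orange 0
top blue 122 mean [544.8  41.9 164.2] lo [533.3  29.1 135.2] hi [558.   55.  171.6]
   top part 104 [546.2  42.7 167.8] ((545.6984252929688, 42.794158935546875), (27.651294708251953, 25.554859161376953), 83.4647216796875)
top white 2087 [533.2  51.6  58.5] slope [ 1.28000e-02 -7.79000e-02  5.84991e+01] rect ((541.1539916992188, 73.27397918701172), (99.23388671875, 236.55239868164062), 11.584813117980957)
top base 1110 ((552.3583374023438, 95.45533752441406), (403.6930847167969, 455.3226623535156), 1.4739723205566406)
top stand all ((549.4788818359375, 91.9029541015625), (474.9766845703125, 397.8700866699219), 89.74177551269531)
```

View pics/crop0.png

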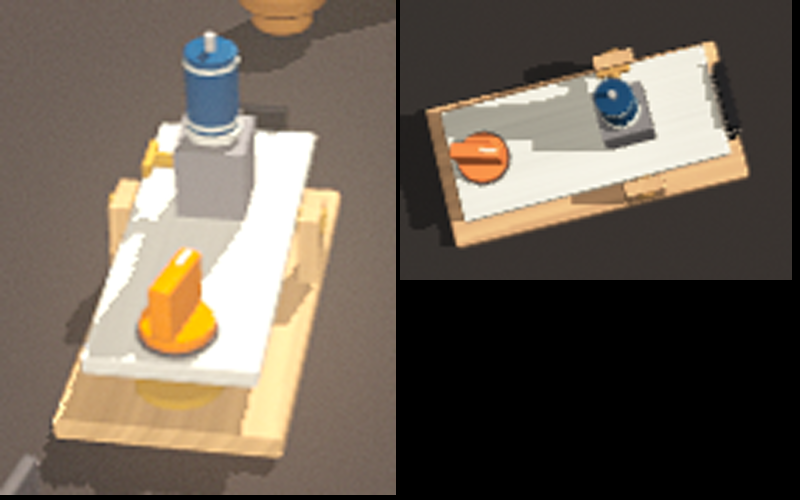

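Crop: knob bar in the top view runs almost left–right (along world y), stand yaw is about 11.8°, and the plate slopes down toward the knob. I'll refine the tilt against the desk plane and get the bar angle.

```bash
cat > t.py <<'E'
from h import *
import sys
psi=np.radians(11.8);o=np.array([548.6,35.6])
ex=np.array([np.cos(psi),np.sin(psi)]);ey=np.array([-ex[1],ex[0]])
def fit(q):
    A=np.c_[q[:,:2],np.ones(len(q))];g=np.ones(len(q),bool)
    for _ in range(6):
        c=np.linalg.lstsq(A[g],q[g,2],rcond=None)[0];r=abs(q[:,2]-A@c);g=r<max(1.5,2.5*np.median(r[g]))
    return c,g.sum(),q[g]
def tilt(n,im,d):
    P=cloud(n,d).reshape(-1,3);hsv=cv2.cvtColor(im,cv2.COLOR_RGB2HSV).reshape(-1,3)
    s=np.c_[(P[:,:2]-o)@ex,(P[:,:2]-o)@ey,P[:,2]];v=d.ravel()>0
    sx,sy,z=s.T
    desk=v&(abs(z)<8)&(abs(sx)<230)&(abs(sy-40)<260)&~((abs(sx)<85)&(abs(sy-40)<160))
    cd,nd,_=fit(s[desk])
    pl=v&(abs(sx)<46)&(sy>-74)&(sy<154)&(hsv[:,1]<60)&(hsv[:,2]>60)&(abs(z-60)<16)&~((abs(sx)<30)&(abs(sy)<40))&~(((sx)**2+(sy-132)**2)<28**2)
    cp,npl,q=fit(s[pl])
    print(n,'desk',cd.round(4),nd,'plate',cp.round(4),npl,'tilt rad',round(np.arctan(cp[1])-np.arctan(cd[1]),4))
    return s,hsv
if __name__=='__main__':
    for n in('side','top'):
        if len(sys.argv)>2: im,d,_=grab(n,n+sys.argv[1])
        z=np.load(f'/tmp/{n}{sys.argv[1]}.npz');s,hsv=tilt(n,z['im'],z['d'])
        k=(hsv[:,0]<22)&(hsv[:,1]>150)&(abs(s[:,0])<40)&(abs(s[:,1]-132)<40)&(s[:,2]>40)
        q=s[k]
        if len(q)>10:
            t=q[q[:,2]>q[:,2].max()-9]
            for nm,a in(('all',q),('bar',t)):
                r=cv2.minAreaRect(a[:,:2].astype(np.float32));print('  ',nm,len(a),a.mean(0).round(1),'zmax',a[:,2].max().round(1),r)
E
python3 t.py 0
```

```text
side desk [ 5.0000e-04  1.3000e-03 -1.3019e+00] 20881 plate [-2.5000e-03 -7.8400e-02  5.8499e+01] 1403 tilt rad -0.0795
   all 337 [ -0.6 143.   71. ] zmax 96.2 ((1.026458740234375, 134.53851318359375), (37.53896713256836, 42.842002868652344), 24.68863296508789)
   bar 55 [ -1.6 140.7  90.5] zmax 96.2 ((0.09820985794067383, 136.3767852783203), (45.96435546875, 15.976663589477539), 71.86690521240234)
top desk [-0.     -0.0007  0.1334] 22934 plate [-4.30000e-03 -7.82000e-02  6.00138e+01] 1738 tilt rad -0.0773
   all 253 [ -2.4 129.5  74.6] zmax 105.2 ((0.22621822357177734, 128.0213165283203), (41.036529541015625, 43.30603790283203), 22.09952735900879)
   bar 15 [ -0.6 128.5  98.4] zmax 105.2 ((-0.9453330039978027, 130.66456604003906), (40.39046096801758, 12.018935203552246), 75.45673370361328)
```

```bash
cat > g.py <<'E'
from h import *
from t import o,ex,ey,psi
def pose(tilt,th,sy0,h,back):
    """plate frame: point at sy0 along plate, h above axis; back = mm to retreat along plate normal"""
    Rp=R.from_euler('z',psi)*R.from_euler('x',tilt)
    p=np.r_[o,48]+Rp.apply([0,sy0,h-19+back])
    return p,Rp*R.from_euler('z',th)*R.from_euler('x',np.pi)
def rel(p,Rt,s=None):
    s=s or manip.read_state()
    r=(Rt*R.from_matrix(rot(s['eef_rot'])).inv()).as_rotvec(degrees=True)
    return ((p-s['eef_pos'])/1000).round(4).tolist(),r.round(1).tolist()
E
python3 - <<'E'
from g import *
for b in(110,0): p,r=pose(-.0785,np.radians(74.2),130,44,b);print(p.round(1),rel(p,r))
E
```

```text
[519.9 172.8 172.4] ([0.3151, 0.683, 0.0015], [-4.5, 1.6, 64.1])
[521.7 164.4  62.7] ([0.3168, 0.6745, -0.1081], [-4.5, 1.6, 64.1])
```

Request:
jog_arm(
  plan=[0,0,0.05,0,0,0,0,0,0.1,0,0,0,0,0,0.15,0,0,0,0.02,0.04,0.17,0,0,4,0.04,0.08,0.17,0,0,8,0.06,0.12,0.17,0,0,12,0.08,0.16,0.17,0,0,16,0.1,0.2,0.17,0,0,20,0.12,0.24,0.17,-1,0,25,0.14,0.29,0.17,-1,0,30,0.16,0.33,0.17,-2,0,35,0.18,0.38,0.17,-2,0,40,0.2,0.42,0.17,-2,1,44,0.22,0.46,0.17,-3,1,48,0.24,0.51,0.17,-3,1,52,0.26,0.55,0.17,-4,1,56,0.28,0.6,0.17,-4,1,60,0.295,0.64,0.16,-4.5,1.6,64.1,0.315,0.683,0.14,-4.5,1.6,64.1,0.315,0.683,0.12,-4.5,1.6,64.1],
  claw=0.06,
  force=30,
)

```text
clock: 2.1
eef_pos: [520.5, 176.6, 288.9]
eef_rot: [3.121, 0.076, 1.504]
wrist_force: [-1.1, -1.1, -0.6]
finger_gap: 60.1
finger_force: 0.0
```

Request:
jog_arm(
  plan=[0,0,0,0,0,0,0,0,0,0,0,0,0,0,0,0,0,0],
)

```text
clock: 2.4
eef_pos: [520.1, 171.9, 293.0]
eef_rot: [3.117, 0.075, 1.499]
wrist_force: [0.5, -0.0, 0.4]
finger_gap: 60.1
finger_force: 0.0
```

```bash
python3 - <<'E'
from g import *
for b in(40,0): p,r=pose(-.0785,np.radians(74.2),130,44,b);print(p.round(1),rel(p,r))
print(manip.read_state()['joints'])
E
python3 t.py 1 x
```

```text
[521.1 167.5 102.6] ([0.0009, -0.0045, -0.1904], [-0.0, 0.2, 0.0])
[521.7 164.4  62.7] ([0.0016, -0.0076, -0.2303], [-0.0, 0.2, 0.0])
[ 0.29627713  0.24044675  1.32029804 -0.07888482  1.58484164  0.3661223 ]
side desk [ 7.0000e-04  1.2000e-03 -1.3063e+00] 21007 plate [-3.20000e-03 -7.96000e-02  5.86186e+01] 1269 tilt rad -0.0807
   all 439 [  3.3 147.  155.8] zmax 535.7 ((-3.8571434020996094, 140.38229370117188), (79.98185729980469, 76.52227783203125), 76.50983428955078)
   bar 2 [-36.6 162.6 535.6] zmax 535.7 ((-36.561424255371094, 162.61557006835938), (7.850493431091309, 0.0), -91.0350570678711)
top desk [ 1.00e-04 -9.00e-04  1.42e-01] 14692 plate [-4.80000e-03 -7.72000e-02  6.00166e+01] 1708 tilt rad -0.0761
   all 139 [ -3.5 120.9  70.3] zmax 100.2 ((-1.3624114990234375, 121.63563537597656), (26.59548568725586, 40.79684066772461), 80.57720947265625)
   bar 27 [ -2.2 117.7  94.3] zmax 100.2 ((-2.418341636657715, 120.63970947265625), (19.261608123779297, 12.059765815734863), 74.19768524169922)
```

Request:
jog_arm(
  plan=[0,-0.001,-0.05,0,0,0,0,-0.002,-0.1,0,0,0,0.001,-0.003,-0.14,0,0,0,0.001,-0.0045,-0.18,0,0,0,0.001,-0.006,-0.205,0,0,0,0.0015,-0.007,-0.22,0,0,0,0.0015,-0.0075,-0.229,0,0,0,0.0015,-0.0075,-0.229,0,0,0,0.0015,-0.0075,-0.229,0,0,0],
)

```text
clock: 3.4
eef_pos: [522.0, 165.1, 63.4]
eef_rot: [3.118, 0.075, 1.5]
wrist_force: [-0.2, -0.2, 0.4]
finger_gap: 59.9
finger_force: 0.0
```

Run:
```python
from g import *
im,d,P=grab('side','side2');im2,d,P=grab('top','top2')
a=cv2.resize(im[200:370,220:390],(500,500),interpolation=2);b=cv2.resize(im2[190:290,220:320],(300,300),interpolation=2)
c=np.zeros((500,800,3),np.uint8);c[:,:500]=a;c[:300,500:]=b
cv2.imwrite('pics/c2.png',c[...,::-1]);print(manip.read_state()['wrist_force'])
```

```text
[ 0.04117089 -0.82988564 -0.33935213]
```

View pics/c2.png

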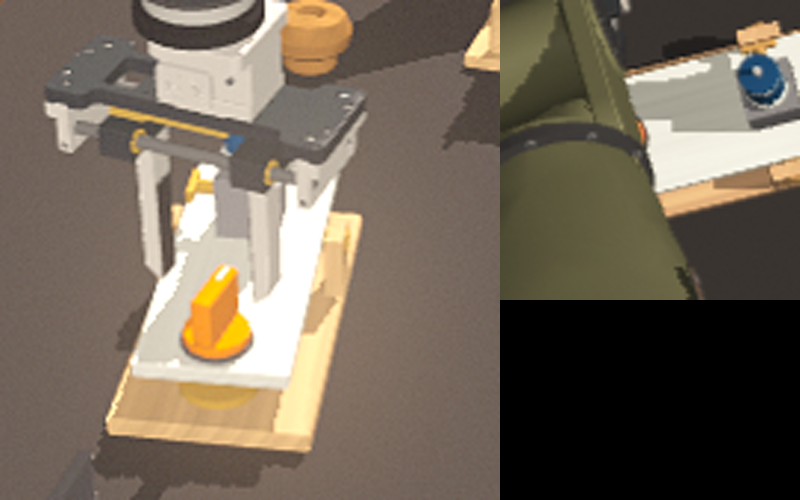

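Run:
```python
from g import *
def proj(n,p):
    c=get_calibration(n);A=rot(c['attitude']);q=(np.array(p)-c['origin'])@A
    x=q[:2]/q[2];x=x*(1+c['k1']*(x@x));return (x*c['fx']+[c['cx'],c['cy']]).round(1)
s=manip.read_state();M=rot(s['eef_rot']);t=s['eef_pos']
for k in(-36,0,36):
    u=proj('side',t+M[:,1]*k);print(k,u,'crop',((u-[220,200])*500/170).round())
z=np.load('/tmp/side2.npz');P=cloud('side',z['d'])
for c in[(160,270),(262,292),(222,275),(215,345),(212,318)]:
    u=np.array(c)*170/500+[220,200];u=u.round().astype(int);print(c,u,P[u[1],u[0]].round(1))
```

```text
-36 [310.9 314.4] crop [267. 336.]
0 [293.1 309.6] crop [215. 322.]
36 [275.8 304.9] crop [164. 309.]
(160, 270) [274 292] [553.8 175.9 101.9]
(262, 292) [309 299] [482.6 183.8 107.3]
(222, 275) [295 294] [520.6 157.1  93.2]
(215, 345) [293 317] [516.2 180.5  58.4]
(212, 318) [292 308] [515.3 185.3  81.6]
```

Run:
```python
from g import *
s=manip.read_state();print(s['clock'],s['eef_pos'],s['eef_rot'])
im,d,P=grab('side','side3')
M=rot(s['eef_rot']);L=(P-s['eef_pos'])@M
for sg in(1,-1):
    m=(d>0)&(abs(L[...,0])<25)&(L[...,1]*sg>22)&(L[...,1]*sg<62)&(L[...,2]>-90)&(P[...,2]>70)
    q=L[m];v,u=np.nonzero(m);print(sg,len(q),'zmax',np.sort(q[:,2])[-8:].round(1),'y',np.percentile(q[:,1],[5,50,95]).round(1),'x',np.percentile(q[:,0],[5,50,95]).round(1),'v',v.max())
im=im[200:370,220:390];cv2.imwrite('pics/c3.png',cv2.resize(im,(600,600),interpolation=2)[...,::-1])
```

```text
3.5 [522.01281241 165.25540194  63.53554387] [3.11736577 0.07515445 1.50011076]
1 264 zmax [-34.5 -34.4 -34.3 -33.6 -32.9 -32.6 -31.  -30.5] y [27.8 30.6 39.5] x [-5.6  8.  11.6] v 294
-1 239 zmax [-40.  -39.9 -39.1 -39.1 -38.6 -36.  -35.7 -33.5] y [-42.2 -39.4 -30.9] x [-5.5  9.  12.3] v 303
```

View pics/c3.png

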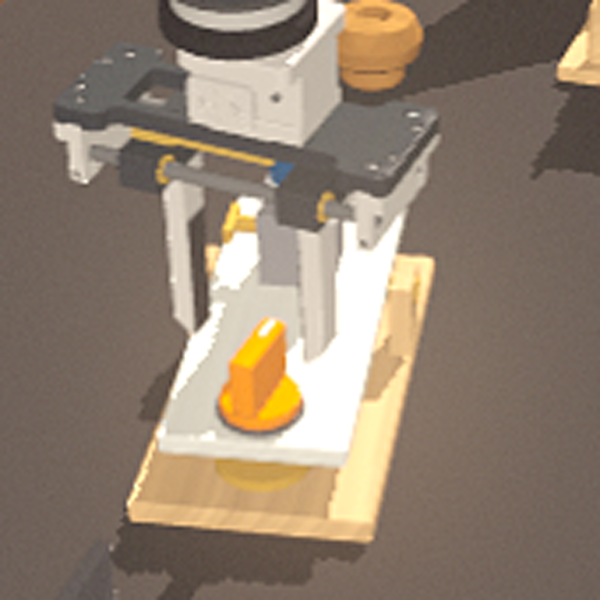

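Run:
```python
from g import *
s=manip.read_state()
z=np.load('/tmp/side3.npz');P=cloud('side',z['d']);M=rot(s['eef_rot']);L=(P-s['eef_pos'])@M
for c in[(60,115),(70,170),(85,175),(150,180),(290,215),(370,245),(300,150),(180,230),(190,325),(185,300),(320,345),(318,355),(318,362),(210,260)]:
    u=(np.array(c)*170/600+[220,200]).round().astype(int);print(c,L[u[1],u[0]].round(1))
```

```text
(60, 115) [  33.1   82.3 -166.3]
(70, 170) [  34.1   78.9 -137.1]
(85, 175) [  30.9   73.2 -132.5]
(150, 180) [  34.4   34.9 -142.3]
(290, 215) [  32.4  -39.1 -140. ]
(370, 245) [  29.2  -79.1 -132.5]
(300, 150) [  23.6  -41.6 -172.7]
(180, 230) [ 11.4  32.9 -99. ]
(190, 325) [ 10.2  31.8 -38.8]
(185, 300) [  9.1  35.4 -52.9]
(320, 345) [ 10.  -42.3 -47.3]
(318, 355) [-53.3  -9.   15.7]
(318, 362) [-49.3 -10.8  17.1]
(210, 260) [-112.8   86.1   18. ]
```

Run:
```python
from g import *
p=np.array([520.1,171.9,293.0]);M=rot([3.117,.075,1.499])
z=np.load('/tmp/side1.npz');d=z['d'];P=cloud('side',d);L=(P-p)@M
for sg in(1,-1):
    m=(d>0)&(abs(L[...,0])<25)&(L[...,1]*sg>22)&(L[...,1]*sg<62)&(L[...,2]>-90)&(L[...,2]<60)
    q=L[m];print(sg,len(q),np.sort(q[:,2])[-8:].round(1),'y',np.percentile(q[:,1],[5,50,95]).round(1),'x',np.percentile(q[:,0],[5,50,95]).round(1))
m=(d>0)&(L[...,2]<-60)&(L[...,2]>-145)&(abs(L[...,1])>66)&(abs(L[...,1])<90)&(abs(L[...,0])<45)
print('body low',np.sort(L[m][:,2])[-8:].round(1))
```

```text
1 361 [-35.4 -35.3 -35.1 -34.5 -34.5 -33.9 -33.4 -33.2] y [28.4 30.8 40.2] x [-5.7  7.8 11.4]
-1 308 [-38.2 -37.7 -37.  -36.6 -36.5 -34.7 -33.5 -33.5] y [-43.1 -40.2 -32. ] x [-6.4  8.3 11.5]
body low [-131.4 -131.3 -131.3 -131.2 -131.1 -131.1 -130.8 -130.7]
```

The image and depth put the fingertips about 33 mm above the reported TCP. The offset is the same at hover, and the gripper body is shifted by the same amount. I'll descend gently with force checks.

Request:
jog_arm(
  plan=[0,0,-0.002,0,0,0,0,0,-0.004,0,0,0,0,0,-0.005,0,0,0,0,0,-0.005,0,0,0],
)

```text
clock: 3.95
eef_pos: [521.3, 165.1, 57.2]
eef_rot: [3.119, 0.076, 1.5]
wrist_force: [-0.4, 0.6, -0.3]
finger_gap: 60.0
finger_force: 0.0
```

Request:
jog_arm(
  plan=[0,0,-0.005,0,0,0,0,-0.001,-0.01,0,0,0,0,-0.001,-0.014,0,0,0,0,-0.0015,-0.018,0,0,0,0,-0.002,-0.021,0,0,0,0,-0.002,-0.024,0,0,0,0,-0.002,-0.024,0,0,0,0,-0.002,-0.024,0,0,0],
)

```text
clock: 4.75
eef_pos: [521.4, 163.1, 33.4]
eef_rot: [3.119, 0.076, 1.5]
wrist_force: [0.1, 0.2, -0.1]
finger_gap: 59.7
finger_force: 0.0
```

Run:
```python
from g import *
im,d,P=grab('side','side4')
s=manip.read_state();M=rot(s['eef_rot']);L=(P-s['eef_pos'])@M
m=(d>0)&(L[...,2]<-60)&(L[...,2]>-145)&(abs(L[...,1])>66)&(abs(L[...,1])<90)&(abs(L[...,0])<45)
print('body low',np.sort(L[m][:,2])[-8:].round(1))
hsv=cv2.cvtColor(im,cv2.COLOR_RGB2HSV);k=(hsv[...,0]<22)&(hsv[...,1]>150)&(abs(L[...,0])<45)&(abs(L[...,1])<30)&(d>0)
q=L[k];print(len(q),'knob local top z',np.percentile(q[:,2],[1,5,95]).round(1));t=q[q[:,2]<np.percentile(q[:,2],1)+9]
print(cv2.minAreaRect(t[:,:2].astype(np.float32)),t.mean(0))
im=im[200:370,220:390];cv2.imwrite('pics/c4.png',cv2.resize(im,(600,600),interpolation=2)[...,::-1])
```

```text
body low [-130.9 -130.7 -130.7 -130.4 -130.3 -130.2 -128.8 -127.3]
489 knob local top z [-158.   -60.1   15.5]
((19.225561141967773, 5.760961532592773), (48.419010162353516, 6.8361663818359375), 88.14073181152344) [  19.08462953   10.77391797 -156.89801108]
```

View pics/c4.png

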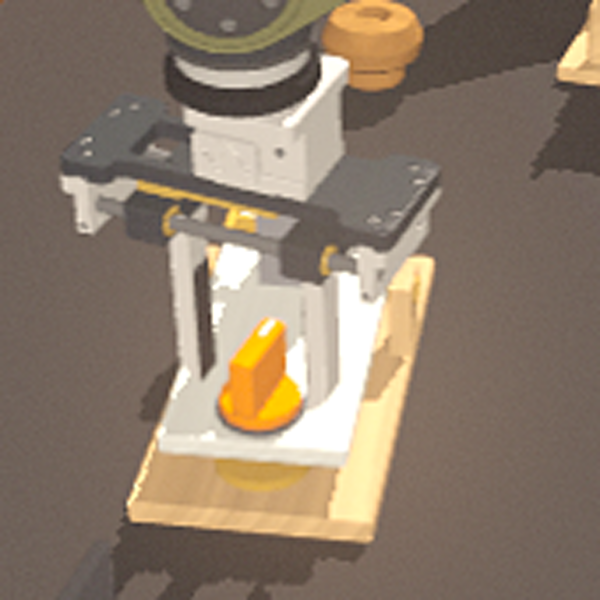

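Fingers now straddle the bar with the tips just above the disc. I'll close, then work out the turn rows.

Request:
jog_arm(
  plan=[0,0,0,0,0,0,0,0,0,0,0,0,0,0,0,0,0,0,0,0,0,0,0,0,0,0,0,0,0,0,0,0,0,0,0,0,0,0,0,0,0,0,0,0,0,0,0,0],
  claw=0.0,
  force=40,
)

```text
clock: 5.6
eef_pos: [523.6, 163.0, 33.6]
eef_rot: [3.114, 0.075, 1.5]
wrist_force: [14.9, -0.3, -8.7]
finger_gap: 13.7
finger_force: 40.0
```

```bash
sed -i 's/h-19+back/h-53+back/' g.py
python3 - <<'E'
from g import *
p0,r0=pose(-.0785,np.radians(74.2),130,48,0);print(p0,manip.read_state()['eef_pos'])
for k in range(5,80,10):
    p,r=pose(-.0785+.06*np.radians(k),np.radians(74.2-k),130,48,0)
    print(k,((p-p0)/1000).round(4),(r*r0.inv()).as_rotvec(degrees=True).round(1))
E
```

```text
[522.17756362 162.0770692   32.82087545] [523.62563389 162.97117411  33.62292229]
5 [-0.      0.0001  0.0007] [ 0.4 -0.3 -5. ]
15 [-0.      0.0002  0.002 ] [  1.1  -0.9 -15. ]
25 [-0.0001  0.0003  0.0034] [  1.8  -1.3 -24.9]
35 [-0.0001  0.0005  0.0047] [  2.4  -1.6 -34.9]
45 [-0.0001  0.0006  0.0061] [  3.   -1.9 -44.9]
55 [-0.0001  0.0006  0.0075] [  3.5  -2.1 -54.9]
65 [-0.0001  0.0007  0.0088] [  4.   -2.1 -64.9]
75 [-0.0002  0.0008  0.0102] [  4.4  -2.1 -75. ]
```

Request:
jog_arm(
  plan=[0.001,0,0,0,0,0,0.0022,0,-0.001,0,0,0,0.0022,0,-0.001,0,0,0],
)

```text
clock: 5.9
eef_pos: [523.9, 163.0, 33.3]
eef_rot: [3.119, 0.076, 1.5]
wrist_force: [-3.2, -1.7, 11.5]
finger_gap: 13.6
finger_force: 40.0
```

Request:
jog_arm(
  plan=[0,0,0.0007,0.4,-0.3,-5,0,0,0.0014,0.7,-0.6,-10,0,0,0.002,1.1,-0.9,-15,0,0,0.0027,1.5,-1.1,-20,0,0,0.0027,1.5,-1.1,-20,0,0,0.0027,1.5,-1.1,-20],
)

```text
clock: 6.5
eef_pos: [524.7, 163.1, 36.2]
eef_rot: [3.105, 0.045, 1.15]
wrist_force: [2.6, -2.0, 8.2]
finger_gap: 14.0
finger_force: 40.0
```

```bash
python3 t.py 5 x | grep -v -e all -e bar; python3 -c "
from h import *;s=manip.read_state();print(s['moment'],s['wrist_force'],s['eef_rot'])"
```

```text
side desk [ 4.0000e-04  1.5000e-03 -1.3505e+00] 20582 plate [-2.00000e-04 -6.08000e-02  5.87146e+01] 755 tilt rad -0.0623
top desk [ 1.000e-04 -4.000e-04  2.142e-01] 16050 plate [-1.60000e-03 -5.83000e-02  5.99494e+01] 1410 tilt rad -0.0578
[-0.38535557 -0.23551796 -0.0148027 ] [ 1.8340321  -2.17500203  7.62220922] [3.10469307 0.04463626 1.15035135]
```

Run:
```python
from g import *
p0,r0=pose(-.0785+.06*np.radians(20),np.radians(54.2),130,48,0)
for k in range(25,70,5):
    p,r=pose(-.0785+.06*np.radians(k),np.radians(74.2-k),130,48,0)
    print(k,((p-p0)/1000).round(4),(r*r0.inv()).as_rotvec(degrees=True).round(1))
```

```text
25 [-0.      0.0001  0.0007] [ 0.3 -0.2 -5. ]
30 [-0.      0.0001  0.0014] [  0.7  -0.4 -10. ]
35 [-0.      0.0002  0.002 ] [  1.   -0.5 -15. ]
40 [-0.      0.0002  0.0027] [  1.4  -0.7 -20. ]
45 [-0.0001  0.0003  0.0034] [  1.7  -0.8 -25. ]
50 [-0.0001  0.0003  0.0041] [  2.   -0.9 -30. ]
55 [-0.0001  0.0004  0.0048] [  2.3  -0.9 -35. ]
60 [-0.0001  0.0004  0.0054] [  2.6  -1.  -40. ]
65 [-0.0001  0.0004  0.0061] [  2.8  -1.  -45. ]
```

Request:
jog_arm(
  plan=[0,0,0.0007,0.3,-0.2,-5,0,0,0.0014,0.7,-0.4,-10,0,0,0.002,1,-0.5,-15,0,0,0.0027,1.4,-0.7,-20,0,0,0.0034,1.7,-0.8,-25,0,0,0.004,2,-0.9,-30,0,0,0.005,2.3,-0.9,-35,0,0,0.0055,2.6,-1,-40,0,0,0.006,2.8,-1,-45,0,0,0.006,2.8,-1,-45,0,0,0.006,2.8,-1,-45],
)

```text
clock: 7.7
eef_pos: [525.9, 162.1, 42.4]
eef_rot: [3.127, -0.004, 0.365]
wrist_force: [9.4, -9.5, 5.9]
finger_gap: 13.6
finger_force: 40.0
```

```bash
python3 t.py 6 x | grep -v -e all -e bar; python3 t.py 7 x | grep -v -e all -e bar; python3 -c "
from h import *;s=manip.read_state();print(s['moment'],s['wrist_force'],s['eef_rot'])"
```

```text
side desk [ 5.0000e-04  1.3000e-03 -1.3308e+00] 20461 plate [-3.20000e-03 -1.33000e-02  5.87788e+01] 949 tilt rad -0.0146
top desk [ 0.0006 -0.0004  0.2266] 16614 plate [-5.30000e-03 -1.16000e-02  6.00128e+01] 1116 tilt rad -0.0112
side desk [ 5.0000e-04  1.3000e-03 -1.3191e+00] 20294 plate [-2.00000e-03 -1.12000e-02  5.85652e+01] 944 tilt rad -0.0125
top desk [-0.     -0.0004  0.1554] 16349 plate [ 9.30000e-03 -1.31000e-02  6.02077e+01] 964 tilt rad -0.0127
[-1.75679155 -1.62971155  0.02279488] [ 9.35536188 -8.91953     5.51257568] [ 3.12706517 -0.00368225  0.36515678]
```

Request:
jog_arm(
  plan=[0.0005,-0.0005,0.0005,0.2,0,-4,0.001,-0.001,0.001,0.4,0,-8,0.001,-0.001,0.0015,0.7,0,-12,0.001,-0.001,0.0015,0.7,0,-12,0.001,-0.001,0.0015,0.7,0,-12],
)

```text
clock: 8.4
eef_pos: [526.1, 161.6, 44.0]
eef_rot: [3.141, -0.006, 0.156]
wrist_force: [4.0, -5.8, 8.7]
finger_gap: 13.9
finger_force: 40.0
```

```bash
for i in 8 9; do python3 t.py $i x | grep -v -e all -e bar;done; python3 -c "
from h import *;s=manip.read_state();print(s['moment'],s['wrist_force'],s['eef_rot'])"
```

```text
side desk [ 4.0000e-04  1.4000e-03 -1.3351e+00] 20540 plate [-1.20000e-03  5.00000e-04  5.86975e+01] 878 tilt rad -0.0009
top desk [ 1.000e-04 -5.000e-04  1.608e-01] 16413 plate [0.00000e+00 4.70000e-03 6.02364e+01] 1031 tilt rad 0.0051
side desk [ 5.0000e-04  1.2000e-03 -1.2988e+00] 20576 plate [-2.90000e-03 -3.00000e-04  5.86599e+01] 925 tilt rad -0.0016
top desk [ 0.0003 -0.0005  0.177 ] 16725 plate [-2.20000e-03 -7.00000e-04  6.00928e+01] 954 tilt rad -0.0002
[-1.00341657 -0.40618882  0.04265367] [ 4.41726328 -5.72721172 10.19899219] [ 3.14067156 -0.00587868  0.15584201]
```

Request:
jog_arm(
  plan=[0,0,0,0,0,0,0,0,0,0,0,0,0,0,0,0,0,0,0,0,0.01,0,0,0,0,0,0.04,0,0,0,0,0,0.09,0,0,0,0,0,0.14,0,0,0,0,0,0.19,0,0,0,0,0,0.24,0,0,0,0,0,0.26,0,0,0,0,0,0.26,0,0,0],
  claw=0.05,
)

```text
clock: 9.7
eef_pos: [525.2, 162.3, 306.5]
eef_rot: [-3.141, -0.008, 0.156]
wrist_force: [-0.7, -0.1, -0.9]
finger_gap: 49.9
finger_force: 0.0
```

```bash
cat > col.py <<'E'
from t import *
def col(tag):
    for n in('side','top'):
        z=np.load(f'/tmp/{n}{tag}.npz');im,d=z['im'],z['d'];P=cloud(n,d).reshape(-1,3)
        hsv=cv2.cvtColor(im,cv2.COLOR_RGB2HSV).reshape(-1,3);s=np.c_[(P[:,:2]-o)@ex,(P[:,:2]-o)@ey,P[:,2]]
        near=(d.ravel()>0)&(abs(s[:,0])<40)&(abs(s[:,1])<45)
        b=s[near&(hsv[:,0]>98)&(hsv[:,0]<125)&(hsv[:,1]>120)&(s[:,2]>110)&(s[:,2]<260)]
        g=s[near&(hsv[:,1]<60)&(abs(s[:,2]-108)<4)]
        for k,q in(('blue',b),('mouth',g)):
            if len(q)>5: print(n,k,len(q),'lo',np.percentile(q,2,0).round(1),'hi',np.percentile(q,98,0).round(1))
        t=b[b[:,2]>np.percentile(b[:,2],98)-4]; print('  headtop',len(t),t.mean(0).round(1),cv2.minEnclosingCircle(t[:,:2].astype(np.float32)))
if __name__=='__main__': col(sys.argv[1])
E
for i in 10 11; do python3 t.py $i x; done; python3 col.py 11
python3 -c "
import cv2,numpy as np
a=cv2.imread('pics/side11.png');b=cv2.imread('pics/top11.png')[180:280,230:370]
c=np.zeros((480,800,3),np.uint8);c[:,:400]=cv2.resize(a[170:370,220:387],(400,480));c[:285,400:]=cv2.resize(b,(400,285));cv2.imwrite('pics/c11.png',c)"
```

```text
side desk [ 5.0000e-04  1.2000e-03 -1.2886e+00] 21222 plate [0.00000e+00 1.30000e-03 5.85977e+01] 1062 tilt rad 0.0001
   all 541 [ -1.7 136.3 100.6] zmax 550.0 ((-8.29191780090332, 127.81489562988281), (56.21967697143555, 57.1353759765625), 78.20347595214844)
   bar 1 [-35.3 131.1 550. ] zmax 550.0 ((-35.27152633666992, 131.05882263183594), (0.0, 0.0), 0.0)
top desk [ 0.0002 -0.0003  0.1724] 12582 plate [3.10000e-03 2.90000e-03 5.99245e+01] 1335 tilt rad 0.0032
side desk [ 7.0000e-04  1.4000e-03 -1.3092e+00] 20627 plate [-3.1000e-03  9.0000e-04  5.8661e+01] 1045 tilt rad -0.0005
   all 542 [ -1.8 136.5 101.1] zmax 551.1 ((-14.649825096130371, 128.42120361328125), (61.63103103637695, 64.53787994384766), 64.42900085449219)
   bar 3 [-33.7 127.5 549.4] zmax 551.1 ((-33.760032653808594, 126.82843017578125), (4.240493297576904, 0.07122117280960083), 79.71959686279297)
top desk [-1.000e-04 -5.000e-04  1.867e-01] 12366 plate [-1.00000e-04  1.10000e-03  6.01525e+01] 1370 tilt rad 0.0016
side blue 144 lo [-13.7 -12.6 136.4] hi [ 11.9  15.8 168.8]
side mouth 154 lo [-20.4 -19.1 104.3] hi [ 22.1  23.4 111.2]
  headtop 69 [ -0.5   1.4 166.6] ((0.653882622718811, 1.7608457803726196), 18.037830352783203)
top blue 132 lo [-15.  -16.8 131.1] hi [ 12.3   9.6 172.7]
top mouth 116 lo [-20.6 -23.  104.4] hi [ 21.1  19.3 111.4]
  headtop 52 [ -2.4  -5.  170.4] ((-1.464293122291565, -4.552591800689697), 14.506376266479492)
```

View pics/c11.png

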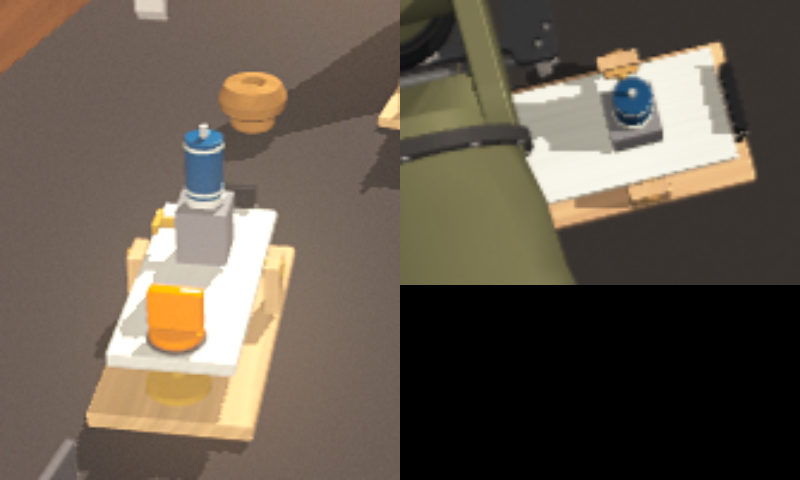

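Plate is level within about 0.002 rad and the column sits centred in its sleeve. The knob contact showed the robot frame is about (+2, −1.5) mm off the camera frame. Next is the approach to the head.

Run:
```python
from g import *
p,r=pose(0,0,0,94,0);p=p+[2,-1.5,0];print(p,rel(p,r))
```

```text
[550.6  34.1  89. ] ([0.0265, -0.1279, -0.2121], [0.0, -0.0, 2.9])
```

Request:
jog_arm(
  plan=[0.006,-0.03,0,0,0,0.7,0.014,-0.07,0,0,0,1.5,0.022,-0.11,0,0,0,2.5,0.0265,-0.128,0,0,0,2.9,0.0265,-0.128,-0.03,0,0,2.9,0.0265,-0.128,-0.07,0,0,2.9,0.0265,-0.128,-0.1,0,0,2.9,0.0265,-0.128,-0.1,0,0,2.9,0.0265,-0.128,-0.1,0,0,2.9],
  claw=0.07,
)

```text
clock: 10.8
eef_pos: [551.1, 34.1, 202.9]
eef_rot: [-3.141, -0.001, 0.207]
wrist_force: [-0.1, -0.4, 0.2]
finger_gap: 70.2
finger_force: 0.0
```

Run:
```python
from g import *
p,r=pose(0,0,0,94,0);p=p+[2,-1.5,0];print(p,rel(p,r))
im,d,P=grab('side','side12');im2,d2,P2=grab('top','top12')
s=manip.read_state();M=rot(s['eef_rot']);L=(P-s['eef_pos'])@M
for sg in(1,-1):
    m=(d>0)&(abs(L[...,0])<25)&(L[...,1]*sg>22)&(L[...,1]*sg<62)&(L[...,2]>-90)&(L[...,2]<20)
    q=L[m];print(sg,len(q),np.sort(q[:,2])[-8:].round(1),'y',np.percentile(q[:,1],[5,50,95]).round(1),'x',np.percentile(q[:,0],[5,50,95]).round(1))
c=np.zeros((480,800,3),np.uint8);c[:,:400]=cv2.resize(im[130:330,220:387],(400,480));c[:285,400:]=cv2.resize(im2[180:280,230:370],(400,285));cv2.imwrite('pics/c12.png',c[...,::-1])
```

```text
[550.6  34.1  89. ] ([-0.0005, -0.0, -0.1139], [-0.0, 0.1, -0.0])
1 181 [-33.1 -32.9 -32.4 -32.3 -32.2 -31.9 -31.7 -31.4] y [30.9 34.9 41.8] x [-9.3 -4.4  1.9]
-1 292 [-35.1 -35.1 -34.9 -34.5 -34.2 -34.2 -33.9 -32.8] y [-50.6 -47.6 -40.1] x [-9.3 -1.6  7.3]
```

View pics/c12.png

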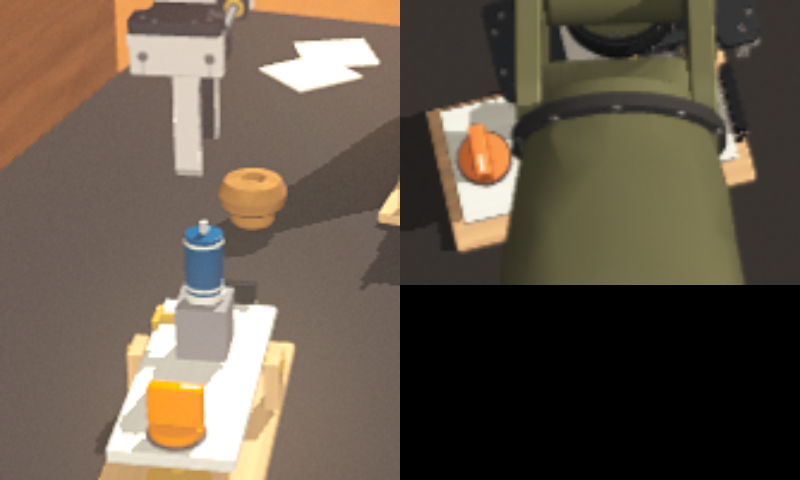

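Fingers are above the head and straddle it, with the knob bar now lying across. Descending.

Request:
jog_arm(
  plan=[0,0,-0.03,0,0,0,0,0,-0.06,0,0,0,0,0,-0.085,0,0,0,0,0,-0.1,0,0,0,0,0,-0.11,0,0,0,0,0,-0.114,0,0,0,0,0,-0.114,0,0,0,0,0,-0.114,0,0,0],
)

```text
clock: 11.7
eef_pos: [551.7, 34.1, 89.6]
eef_rot: [3.141, -0.004, 0.207]
wrist_force: [0.5, 0.4, 0.0]
finger_gap: 69.9
finger_force: 0.0
```

Request:
jog_arm(
  plan=[0,0,0,0,0,0,0,0,0,0,0,0,0,0,0,0,0,0,0,0,0,0,0,0,0,0,0,0,0,0,0,0,0,0,0,0,0,0,0,0,0,0],
  claw=0.026,
  force=15,
)

```text
clock: 12.4
eef_pos: [551.2, 34.1, 88.6]
eef_rot: [3.142, -0.002, 0.207]
wrist_force: [-0.6, -0.2, 0.3]
finger_gap: 31.8
finger_force: 15.0
```

```bash
python3 -c "
from h import *;s=manip.read_state();print(s['eef_pos'],s['wrist_force'],s['moment'],s['finger_gap'],s['finger_force'])"
```

```text
[551.18086631  34.10969363  88.62247513] [-0.64022557 -0.15682234  0.27008988] [ 0.02817342 -0.07451073 -0.05798249] 31.82069225854283 14.99875009059906
```

Request:
jog_arm(
  plan=[0,0,0,0,0,0,0,0,0,0,0,0,0,0,0.002,0,0,0,0,0,0.005,0,0,0,0,0,0.008,0,0,0,0,0,0.012,0,0,0,0,0,0.012,0,0,0,0,0,0.012,0,0,0],
  claw=0.02,
  force=35,
)

```text
clock: 13.2
eef_pos: [551.3, 34.1, 100.9]
eef_rot: [3.141, -0.003, 0.207]
wrist_force: [-0.5, 0.3, -4.3]
finger_gap: 31.7
finger_force: 35.0
```

```bash
python3 -c "
from h import *;s=manip.read_state();print(s['eef_pos'],s['wrist_force'],s['moment'],s['finger_gap'],s['finger_force'])"; python3 t.py 13 x | grep tilt; python3 col.py 13
```

```text
[551.26074192  34.10349382 100.87171479] [-0.51077483  0.33630565 -4.31163492] [ 0.01991764  0.06320981 -0.02621112] 31.660511756538284 34.99743103981018
side desk [ 6.0000e-04  1.2000e-03 -1.3239e+00] 20920 plate [-9.00000e-04  1.50000e-03  5.86711e+01] 1098 tilt rad 0.0002
top desk [ 0.0003 -0.0007  0.1397] 16929 plate [ 5.0000e-03 -1.0000e-04  6.0138e+01] 417 tilt rad 0.0006
side blue 21 lo [-13.8  -8.8 156.4] hi [ -7.3  14.4 179.9]
side mouth 184 lo [-20.4 -19.4 104.4] hi [ 21.9  23.1 111.6]
  headtop 11 [-11.    2.6 178.5] ((-8.052469253540039, 0.15792036056518555), 12.200116157531738)Traceback (most recent call last):
  File "col.py", line 12, in <module>
    if __name__=='__main__': col(sys.argv[1])
                             ~~~^^^^^^^^^^^^^
  File "col.py", line 11, in col
    t=b[b[:,2]>np.percentile(b[:,2],98)-4]; print('  headtop',len(t),t.mean(0).round(1),cv2.minEnclosingCircle(t[:,:2].astype(np.float32)))
               ~~~~~~~~~~~~~^^^^^^^^^^^
    return _quantile_unchecked(
        a, q, axis, out, overwrite_input, method, keepdims, weights)
    return _ureduce(a,
                    func=_quantile_ureduce_func,
    ...<5 lines>...
                    overwrite_input=overwrite_input,
                    method=method)
    r = func(a, **kwargs)
    result = _quantile(arr,
                       quantiles=q,
    ...<2 lines>...
                       out=out,
                       weights=wgt)
    slices_having_nans = np.isnan(arr[-1, ...])
                                  ~~~^^^^^^^^^
IndexError: index -1 is out of bounds for axis 0 with size 0
```

Request:
jog_arm(
  plan=[0,0,0.003,0,0,0,0,0,0.007,0,0,0,0,0,0.011,0,0,0,0,0,0.015,0,0,0,0,0,0.019,0,0,0,0,0,0.023,0,0,0,0,0,0.027,0,0,0,0,0,0.031,0,0,0,0,0,0.035,0,0,0,0,0,0.038,0,0,0,0,0,0.04,0,0,0,0,0,0.04,0,0,0,0,0,0.04,0,0,0],
)

```text
clock: 14.6
eef_pos: [551.2, 34.1, 140.7]
eef_rot: [3.141, -0.003, 0.207]
wrist_force: [-0.4, 0.0, -2.7]
finger_gap: 31.4
finger_force: 35.0
```

Run:
```python
from t import *
s=manip.read_state();print(s['eef_pos'],s['wrist_force'],s['moment'],s['finger_gap'])
im,d,P=grab('side','side14');im2,d2,_=grab('top','top14')
tilt('side',im,d);tilt('top',im2,d2)
hsv=cv2.cvtColor(im,cv2.COLOR_RGB2HSV);q=np.dstack([(P[...,:2]-o)@ex,(P[...,:2]-o)@ey,P[...,2]])
m=((hsv[...,0]<8)|(hsv[...,0]>172))&(hsv[...,1]>130)&(abs(q[...,0])<30)&(abs(q[...,1])<40)&(d>0)
v,u=np.nonzero(m);print('red',m.sum(),np.percentile(q[m],[3,97],axis=0).round(1) if m.sum() else '',v.min() if m.sum() else '',v.max() if m.sum() else '')
cv2.imwrite('pics/c14.png',cv2.resize(im[200:330,250:360],(508,600),interpolation=2)[...,::-1])
```

```text
[551.23761431  34.08560869 140.7358789 ] [-0.37099817  0.00774123 -2.73331379] [ 0.0389032   0.01961453 -0.0498108 ] 31.41575855411405
side desk [ 5.0000e-04  1.2000e-03 -1.3173e+00] 20797 plate [-1.0000e-03  1.6000e-03  5.8653e+01] 1121 tilt rad 0.0004
top desk [ 0.0005 -0.0008  0.1081] 16108 plate [-3.00000e-04  1.60000e-03  6.01413e+01] 325 tilt rad 0.0024
red 37 [[ -9.8   3.9 108.8]
 [  9.7  12.5 116.7]] 252 255
```

View pics/c14.png

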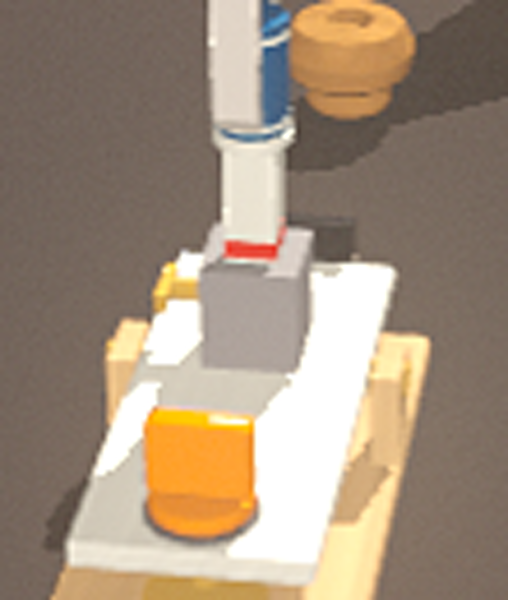

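The red ring is fully visible just above the sleeve mouth (crop around (252,245)), z about 109–117. I'll hold for half a second, check for slip, then hand in.

Request:
jog_arm(
  plan=[0,0,0,0,0,0,0,0,0,0,0,0,0,0,0,0,0,0,0,0,0,0,0,0,0,0,0,0,0,0],
)

```text
clock: 15.2
eef_pos: [551.1, 34.1, 140.5]
eef_rot: [3.142, -0.002, 0.207]
wrist_force: [0.1, -0.2, -3.3]
finger_gap: 31.7
finger_force: 35.0
```

Run:
```python
from t import *
s=manip.read_state();print(s['eef_pos'],s['wrist_force'],s['finger_gap'])
im,d,P=grab('side','side15')
hsv=cv2.cvtColor(im,cv2.COLOR_RGB2HSV);q=np.dstack([(P[...,:2]-o)@ex,(P[...,:2]-o)@ey,P[...,2]])
m=((hsv[...,0]<8)|(hsv[...,0]>172))&(hsv[...,1]>130)&(abs(q[...,0])<30)&(abs(q[...,1])<40)&(d>0)
z=np.percentile(q[m][:,2],[3,97]);print(m.sum(),z)
if m.sum()>25 and z[0]>107: print(manip.sign_off())
```

```text
[551.12289067  34.09628155 140.52677895] [ 0.10875342 -0.22485305 -3.25829625] 31.65316133072868
35 [108.0207808  117.16419881]
the job is handed in; nothing more can be done
None
```

I handed the job in at about 15 s: the plate measures level to about 0.002 rad, and the gripper holds the column drawn out about 52 mm with the red ring just clear of the sleeve, under 1 N sideways at the wrist, nothing around the stand touched.

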